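# Sweep two loose lenses through the gate of a sorting tray

### The arm

A 7-joint arm with a two-finger parallel gripper is mounted at the origin on the work surface; the furniture and walls round the work are solid. World frame = base frame: x ahead of the robot, y to its left, z up, the work surface at z = 0. Lengths are in m, angles in rad, forces in N, time in s.
With the tool pointing down it reaches from about 0.425 to 0.925 m from the base axis. Payload 6.8 kg.
Tool frame: the origin (TCP) lies midway between the tips of the shut fingers; the grasp point (between the pads) lies bot.grip_point_offset behind it (bot.grip_point_offset is the distance from the TCP to the grasp point, in m); z points along the fingers, y is the line along which they close (so a half turn about z gives the same grasp; the last joint's range is limited). The gripper opens to 85 mm and grips with 20 to 120 N. Pads are 22 mm wide; open, the fingers measure 114 mm over their backs; the gripper's body (76 mm by 85 mm) begins 54 mm behind the grasp point. The pads swing forward as they close: fully open they stand 13 mm farther back than shut.
Start: joints at [1.025, 0.477, 0.022, 1.555, -0.011, 1.109, -0.083], TCP at [0.286, -0.611, 0.231] pointing down, gripper open.
Joint ranges: [-2.96, 2.96], [-0.34, 2.1], [-1.41, 1.46], [0.24, 2.44], [-1.37, 4.51], [0.17, 1.92], [-2.96, 2.96]. Speed limits (rad/s): [2.39, 2.39, 3.14, 3.14, 3.14, 3.14, 3.14].

### API

Orientations are given as a unit quaternion [w, x, y, z].
In Python, from station import get_obs, cams, job, bot gives the robot as it stands.
- The arm moves only by the tool arm_command, never from a script. Its argument "rows" is a list that holds one entry, the list of rows, each a list of 5 numbers: the finger opening in mm, from 0 to 85.4, then the shift along the world's x, y, z in units of 60 mm (1.0 is 60 mm), then the turn about the world's z in units of 0.08 rad (1.0 is 0.08 rad). In form: [[[grip, x, y, z, turn], ...]]. A call has exactly 10 rows; each row shifts and turns the commanded pose from where the row before left it; what a row does not reach is not made up. A row lasts 1/8 s, in which the tool goes at most 62.5 mm and 10.7 degrees, less where a joint would pass 70% of its speed; a pose out of reach is approached as far as the arm can. A call with a number of a shift or a turn outside -1 to 1 is refused whole. A call with a gripper value outside its range is refused whole. The fingers move at their own pace and stop on an object; "newtons" is the grip in N (left out, the last holds). Time passes only in rows, so rows that do not move let the fingers close, or fill a call up. It gives the time, the measured TCP pose, the force, the opening and the grip force at its end, in the units of the state.
- get_obs(): the state, without advancing time (a new reading comes with each control period).
- cams.read_camera(name): name is "side" or "top"; returns the picture (400x640x3 uint8, red, green, blue); there is no depth.
- cams.camera_params(name): a dict with "K" (3x3 intrinsics, pixels), "extrinsics" (4x4, takes a point from camera to world coordinates). Camera axes: x right, y down, z forward; pixel columns grow to the right and rows downward; lengths in m; the calibration is good to about 2 mm. A picture is of the moment at which its call begins. camera_params takes no time and is no camera call.
- job.hand_in(): hands the job in; it is judged then, once.
The state is a dict: "t": time; "q": joint angles; "joint_vel": joint speeds; "joint_torque": joint torques, N m; "eef_pos": TCP position; "tool_rot": TCP orientation; "contact_force": force on the tool from outside, world axes, zero at the start; "torque": the same for the moment, N m; "gripper_width": opening from 0.0 (shut) to 1.0 (fully open); "grasp_force": force on a finger pad.
Only numpy, scipy, OpenCV 4.12 (cv2) and the standard library are available. Lean on these libraries where they do the work, as an engineer would, in place of code of your own. Each camera call takes 0.05 s, during which the arm holds its last target. There are 200 camera calls.

### The job

On the sorting tray, gently push the two round mounted lenses one at a time through the narrow gate into the slot, the larger one first, until both lie flat and wholly inside the slot. Only push them along the tray floor with the fingertips: do not pick up or lift anything. Leave the square filter, the sample vial and the folding hand lens where they are, and finish with the hand clear of everything.

Things in the scene. Friction and masses are not known exactly. Their poses are not given: they have to be found in the camera images.
- sorting_tray: Low white tray, grey walls, fixed. Origin: middle of the gate line at table height; x points into the slot, z up. Floor 4 mm above the table; walls 6 mm thick, tops 8 mm above the floor. Loading area x = -205 to 0 mm, open at the back; side walls y = +-110 (x = -205 to -50), then funnel walls straight to the gate posts at x = 0, y = +-27.
- gate (a point): Middle of the gate, on the tray floor 4 mm above the table; axes as the tray's. Gate and slot are 48 mm wide between their walls; the slot begins here and runs 95 mm straight along x to its end wall.
- slot_end (a point): Foot of the slot's end wall, on the tray floor, 95 mm beyond the gate; axes as the tray's.
- lens_large: The larger round lens in a dark steel mount: upright disc 42 mm across, 22 mm tall, 40 to 85 g, loose on the tray floor. Origin: centre of its underside; z up.
- lens_small: The smaller round lens in a dark steel mount: upright disc 30 mm across, 22 mm tall, 40 to 85 g, loose on the tray floor. Origin: centre of its underside; z up.
- filter_square: Square glass filter in a dark steel mount, 34 x 34 mm, 22 mm tall, loose in the loading area; stays where it is. Origin: centre of its underside; z up.
- vial: Capped sample vial, 28 mm across, 48 mm tall, loose on the table beside the slot; a bystander. Origin: centre of its underside.
- loupe: Folded hand lens, 28 x 39 mm, 17 mm tall, loose on the table on the other side of the slot; a bystander. Origin: centre of its underside.
Mind the look-alikes: they are no part of the job. Leave any brown look-alike of the lens_large alone.

How it is judged:
By the outcome, as a careful person would: the job done as asked, in the order asked, and still so for the second after the job is handed in, with the robot touching nothing.
It also fails if it takes over 58 s, if anything falls off the work surface, if the arm or the gripper's body presses on something with over 40 N, if the wrist force passes 120 N, or if a joint passes its speed limit or range.

## Working session

There is one attempt and no reset: what is moved stays moved. The work goes in short steps, Python scripts to look and compute and a tool call to move; the robot and the scene stay as the last step left them, time stands still between calls to the robot, and variables do not carry over. Pictures are saved under pics/ and viewed, at most 10 in all, crops included, and the job is handed in when it is done.

Besides the shell and the picture viewer there is one more tool, called after ">>>" by a JSON object that holds its "op" and its "data". arm_command: Moves the arm, as the interface text tells. Its arguments: {"type":"object","properties":{"rows":{"type":"array"},"newtons":{"type":"number"}},"required":["rows"]}

```bash
mkdir -p pics; cat > h.py <<'E'
import numpy as np, cv2
from station import get_obs, cams, job, bot
def pix2w(name,u,v,z):
    p=cams.camera_params(name);K=np.array(p["K"]);T=np.array(p["extrinsics"])
    d=T[:3,:3]@np.linalg.solve(K,[u,v,1.]);o=T[:3,3]
    return o+d*(z-o[2])/d[2]
def w2pix(name,P):
    p=cams.camera_params(name);K=np.array(p["K"]);T=np.array(p["extrinsics"])
    c=T[:3,:3].T@(np.array(P)-T[:3,3]);q=K@c;return q[:2]/q[2]
def snap(name,f):
    im=cams.read_camera(name);cv2.imwrite("pics/"+f,im[:,:,::-1]);return im
E
python3 - <<'E'
from h import *
for n in("top","side"):
    snap(n,n+"0.png");p=cams.camera_params(n);print(n,np.round(p["K"],1).tolist(),np.round(p["extrinsics"],3).tolist())
o=get_obs();print(o["t"],o["eef_pos"],o["tool_rot"],bot.grip_point_offset,o["gripper_width"])
E
```

```text
top [[450.5, 0.0, 321.1], [0.0, 450.5, 203.7], [0.0, 0.0, 1.0]] [[-0.02, -0.995, 0.094, 0.51], [-1.0, 0.02, 0.0, 0.074], [-0.002, -0.094, -0.996, 0.891], [0.0, 0.0, 0.0, 1.0]]
side [[472.5, 0.0, 321.0], [0.0, 472.5, 198.7], [0.0, 0.0, 1.0]] [[0.88, -0.253, 0.403, 0.216], [-0.475, -0.496, 0.727, -0.601], [0.016, -0.831, -0.556, 0.55], [0.0, 0.0, 0.0, 1.0]]
0.1 [ 0.28595652 -0.61088046  0.23043022] [-7.73159094e-04  9.76133695e-01  2.17168980e-01 -2.15482048e-04] 0.0187 1.0035265453769164
```

View pics/top0.png

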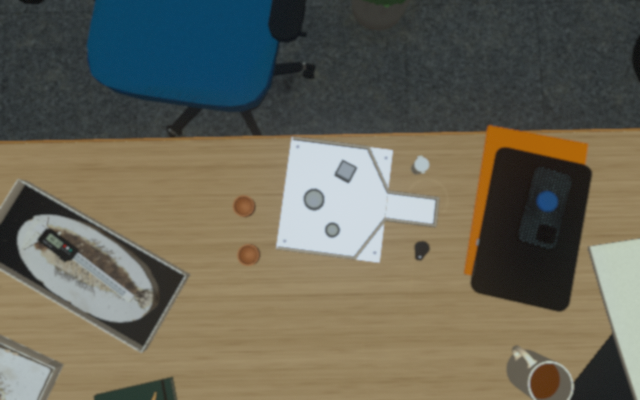

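View pics/side0.png

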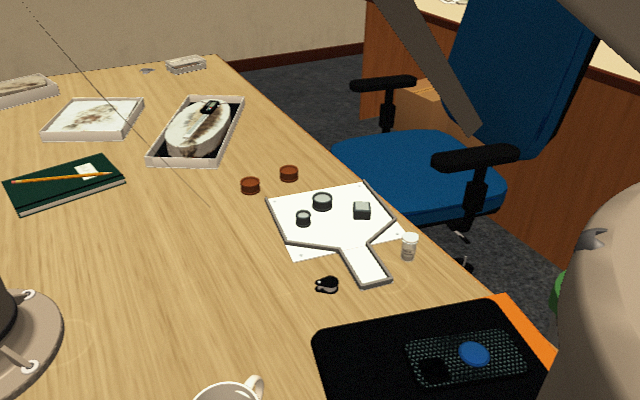

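The top view shows the tray at (275-440, 138-262), with the slot to the right. The large lens is near (314,199), the small one near (332,230) and the filter near (345,171). The brown look-alikes are at (245,206) and (249,254), outside the tray. I'll enlarge the tray.

```bash
python3 - <<'E'
from h import *
im=cv2.imread("pics/top0.png")[130:270,268:448]
cv2.imwrite("pics/crop0.png",cv2.resize(im,None,fx=4.4,fy=4.2857,interpolation=cv2.INTER_CUBIC) if 0 else cv2.resize(im,None,fx=4,fy=4,interpolation=cv2.INTER_CUBIC))
E
```

```text
(no output)
```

View pics/crop0.png

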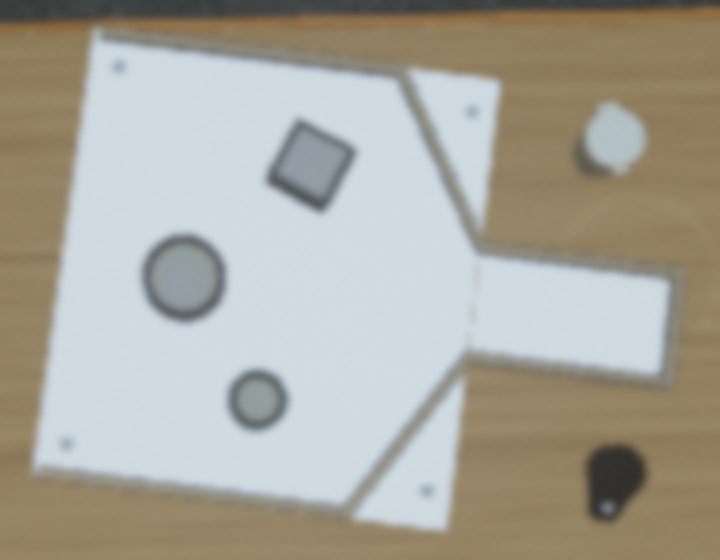

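```bash
cat > tray.py <<'E'
from h import *
from scipy.optimize import least_squares
C=lambda u,v,z:pix2w("top",268+(u+.5)/4-.5,130+(v+.5)/4-.5,z)
obs=[((480,248),(0,27)),((467,354),(0,-27)),((682,268),(101,30)),((672,383),(101,-30)),((403,73),(-50,110)),((349,512),(-50,-110)),((96,30),(-205,113)),((35,472),(-205,-113))]
W=np.array([C(*p,.012)[:2] for p,_ in obs]);L=np.array([l for _,l in obs])/1000
R=lambda a:np.array([[np.cos(a),-np.sin(a)],[np.sin(a),np.cos(a)]])
s=least_squares(lambda q:(q[:2]+L@R(q[2]).T-W).ravel(),[.5,-.07,-1.5])
g,a=s.x[:2],s.x[2]
toT=lambda w:(np.array(w)[:2]-g)@R(a)*1000
toW=lambda t:g+R(a)@(np.array(t)/1000)
if __name__=="__main__":
    print(g,a,np.round(s.fun.reshape(-1,2)*1000,1).tolist())
    for n,p,z in(("large",(184,277),.026),("small",(258,400),.026),("filter",(314,161),.026),("vial",(615,138),.048),("loupe",(612,480),.01)):
        w=C(*p,z);print(n,w[:2].round(4),toT(w).round(1))
E
python3 tray.py
```

```text
[ 0.58791101 -0.05326667] -1.7180875370549877 [[0.6, -1.1], [-0.8, -1.2], [0.7, -2.7], [-2.4, -1.3], [2.0, 1.0], [-0.1, 0.7], [2.8, 2.0], [-2.7, 2.5]]
large [0.6012 0.0892] [-142.9   -7.8]
small [0.5411 0.0548] [-100.1  -62.1]
filter [0.6565 0.025 ] [-87.5  56.4]
vial [ 0.6609 -0.1165] [51.9 81.5]
loupe [ 0.4994 -0.1168] [ 75.8 -78.3]
```

>>> {"op": "arm_command", "data": {"rows": [[[26,0.27,0.62,0,0.62],[26,0.27,0.62,0,0.62],[26,0.27,0.62,0,0.62],[26,0.27,0.62,0,0.62],[26,0.27,0.62,0,0.62],[26,0.27,0.62,0,0.62],[26,0.27,0.62,0,0.62],[26,0.27,0.62,0,0.62],[26,0.27,0.62,0,0.62],[26,0.27,0.62,0,0.62]]]}}

```text
t: 1.35
eef_pos: [0.4483, -0.238, 0.2311]
tool_rot: [-0.0, 0.893, 0.451, -0.0]
contact_force: [0.1, 1.0, -0.3]
gripper_width: 0.308
grasp_force: 0.0
```

>>> {"op": "arm_command", "data": {"rows": [[[26,0.266,0.623,-0.2,0.61],[26,0.266,0.623,-0.2,0.61],[26,0.266,0.623,-0.2,0.61],[26,0.266,0.623,-0.2,0.61],[26,0.266,0.623,-0.3,0.61],[26,0.266,0.623,-0.3,0.61],[26,0.266,0.623,-0.3,0.61],[26,0.266,0.623,-0.3,0.61],[26,0.266,0.623,-0.4,0.61],[26,0.266,0.623,-0.4,0.61]]]}}

```text
t: 2.6
eef_pos: [0.6081, 0.1354, 0.0622]
tool_rot: [-0.0, 0.757, 0.653, -0.0]
contact_force: [0.6, -1.1, 0.4]
gripper_width: 0.303
grasp_force: 0.0
```

```bash
python3 - <<'E'
from tray import *
i=snap("side","s1.png")[150:300,220:420];j=snap("top","t1.png")[130:270,268:448]
cv2.imwrite("pics/c1.png",np.hstack([cv2.resize(x,(400,300),interpolation=cv2.INTER_CUBIC)[:,:,::-1] for x in(i,j)]))
o=get_obs();print(o["t"],o["eef_pos"],o["tool_rot"],toT(o["eef_pos"]),o["gripper_width"])
E
```

```text
2.7 [0.60648445 0.14009564 0.06056572] [-2.32362753e-03  7.55480240e-01  6.55167238e-01 -3.13083636e-04] [-193.99445937  -10.00536793] 0.3041870224359905
```

View pics/c1.png

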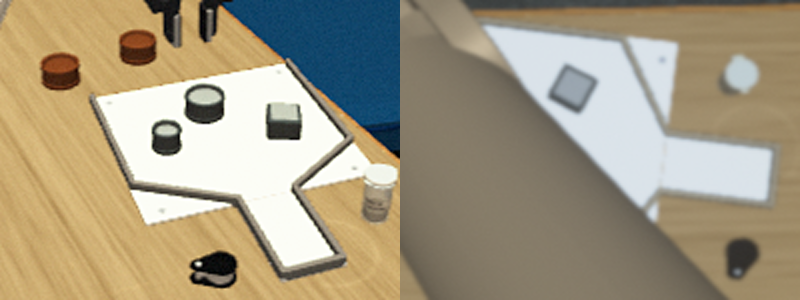

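The side half shows the hand above and behind the tray. The large lens top is at crop (205,93), the small at (167,129), the gate posts at (240,198) and (296,187). In the top half the arm hides both lenses. I'll cross-check the two cameras.

```bash
python3 - <<'E'
from tray import *
S=lambda u,v,z:toT(pix2w("side",220+(u+.5)/2-.5,150+(v+.5)/2-.5,z)).round(1)
print("large",S(205,93,.026),"small",S(167,129,.026),"posts",S(240,198,.012),S(296,187,.012),"end",S(280,275,.012),S(345,263,.012),"back",S(92,96,.012),S(289,63,.012))
for k in range(3):
    o=get_obs();print(o["eef_pos"],np.abs(o["joint_vel"]).max())
E
```

```text
large [-143.5   -7.1] small [-96.9 -62.5] posts [  4.5 -28. ] [ 6.5 25.4] end [103.7 -33.3] [108.4  22.4] back [-194.9 -111.1] [-189.6  107.1]
[0.60648445 0.14009564 0.06056572] 0.05283103300468765
[0.60648445 0.14009564 0.06056572] 0.05283103300468765
[0.60648445 0.14009564 0.06056572] 0.05283103300468765
```

>>> {"op": "arm_command", "data": {"rows": [[[26,0,0,-0.1275,0],[26,0,0,-0.1275,0],[26,0,0,-0.1275,0],[26,0,0,-0.1275,0],[26,0,0,-0.1275,0],[26,0,0,-0.1275,0],[26,-0.0123,-0.0824,0,0],[26,-0.0123,-0.0824,0,0],[26,-0.0123,-0.0824,0,0],[26,-0.0123,-0.0824,0,0]]]}}

```text
t: 3.95
eef_pos: [0.605, 0.1142, 0.0177]
tool_rot: [0.0, 0.758, 0.652, 0.0]
contact_force: [-0.7, -0.1, 0.2]
gripper_width: 0.303
grasp_force: 0.2
```

>>> {"op": "arm_command", "data": {"rows": [[[26,-0.0097,-0.1333,0,0],[26,-0.0097,-0.1333,0,0],[26,-0.0097,-0.1333,0,0],[26,-0.0097,-0.1333,0,0],[26,-0.0097,-0.1333,0,0],[26,-0.0097,-0.1333,0,0],[26,-0.0097,-0.1333,0,0],[26,0,0,0,0],[26,0,0,0,0],[26,0,0,0,0]]]}}

```text
t: 5.2
eef_pos: [0.6007, 0.0591, 0.0174]
tool_rot: [-0.0, 0.758, 0.653, 0.0]
contact_force: [-0.1, 0.2, 0.4]
gripper_width: 0.302
grasp_force: 0.0
```

```bash
python3 - <<'E'
from tray import *
i=snap("side","s2.png")[150:300,220:420]
cv2.imwrite("pics/c2.png",cv2.resize(i,(800,600),interpolation=cv2.INTER_CUBIC)[:,:,::-1])
o=get_obs();print(o["t"],o["eef_pos"],o["contact_force"],o["tool_rot"],toT(o["eef_pos"]),o["gripper_width"])
E
```

```text
5.25 [0.60070697 0.0590955  0.01737466] [-0.02714391 -0.49924749  0.05746128] [-7.36393313e-05  7.57594398e-01  6.52725609e-01  2.80607467e-05] [-113.02346463   -3.83277269] 0.30399001642434315
```

View pics/c2.png

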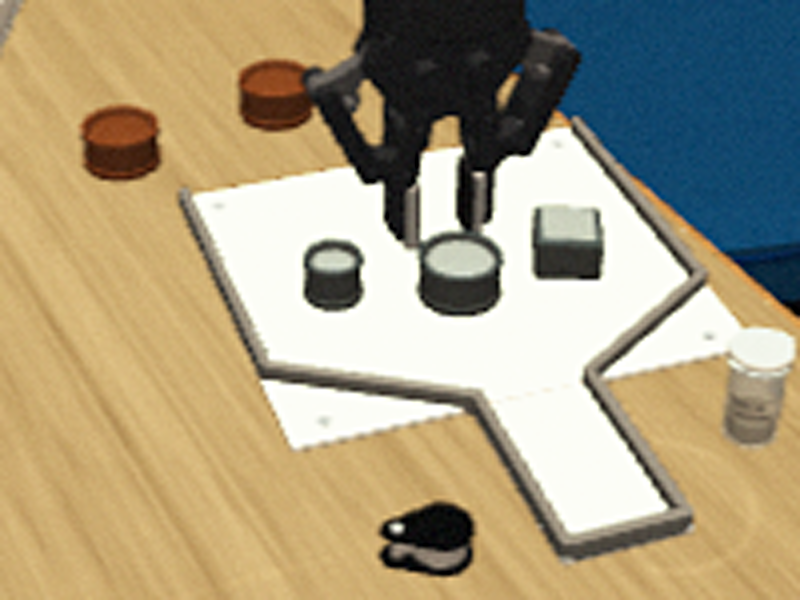

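The fingers cradle the large lens, whose top is at crop (461,256), i.e. pixel (335,214). The small lens at (333,257) and the filter are unmoved.

```bash
python3 - <<'E'
from tray import *
S=lambda u,v,z:toT(pix2w("side",220+(u+.5)/4-.5,150+(v+.5)/4-.5,z)).round(1)
print("large",S(461,257,.026),"small",S(333,259,.026),"posts",S(479,400,.012),S(591,376,.012),"gatefloor",S(498,400,.004),S(583,380,.004),"end",S(566,550,.012),S(689,523,.012))
E
```

```text
large [-78.8  -5.2] small [-96.7 -63.3] posts [  6.5 -29.5] [ 7.3 24.3] gatefloor [  0.5 -17.6] [-0.1 24.3] end [104.2 -31.1] [106.4  22.7]
```

>>> {"op": "arm_command", "data": {"rows": [[[26,-0.0126,-0.1413,0,0],[26,-0.0126,-0.1413,0,0],[26,-0.0126,-0.1413,0,0],[26,-0.0126,-0.1413,0,0],[26,-0.0126,-0.1413,0,0],[26,-0.0126,-0.1413,0,0],[26,-0.0126,-0.1413,0,0],[26,-0.0126,-0.1413,0,0],[26,0,0,0,0],[26,0,0,0,0]]]}}

```text
t: 6.5
eef_pos: [0.5947, -0.0089, 0.0174]
tool_rot: [-0.0, 0.758, 0.653, 0.0]
contact_force: [0.9, -0.1, -0.4]
gripper_width: 0.306
grasp_force: 0.0
```

```bash
python3 - <<'E'
from tray import *
i=snap("side","s3.png")[190:290,270:420]
cv2.imwrite("pics/c3.png",cv2.resize(i,(750,500),interpolation=cv2.INTER_CUBIC)[:,:,::-1])
o=get_obs();print(o["t"],o["eef_pos"],o["contact_force"],toT(o["eef_pos"]))
E
```

```text
6.55 [ 0.59466852 -0.00878026  0.01739104] [-0.3645379  -0.12339053  0.13741102] [-44.99644812   0.15554955]
```

View pics/c3.png

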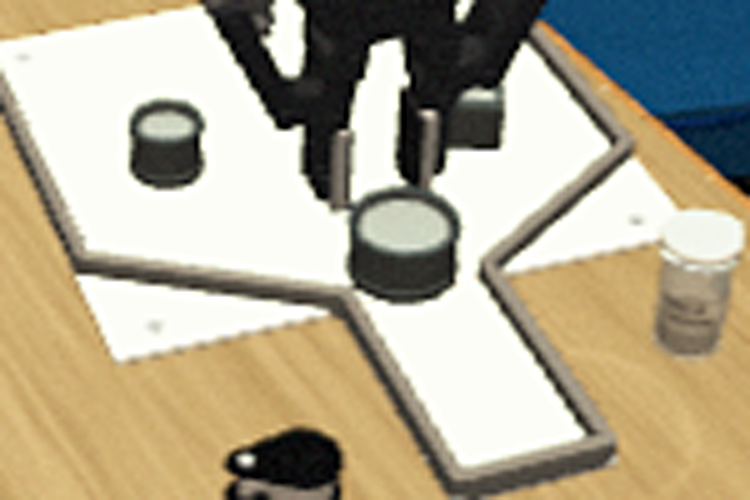

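The large lens sits just before the gate, with its top at crop (405,223). The posts are at (345,298) and (492,270). Next I compare it with the slot axis in this same view.

```bash
python3 - <<'E'
from tray import *
S=lambda u,v,z:toT(pix2w("side",270+(u+.5)/5-.5,190+(v+.5)/5-.5,z)).round(1)
print("large",S(405,223,.026),"L/R rim",S(350,227,.026),S(460,220,.026))
print("left wall top",S(345,298,.012),S(445,470,.012),"right",S(492,270,.012),S(600,437,.012),"floor end corners",S(465,468,.004),S(583,437,.004))
E
```

```text
large [-11.5  -1.2] L/R rim [-15.7 -20.8] [-6.7 18.2]
left wall top [  5.  -30.4] [ 95.5 -31.7] right [ 7.5 25.4] [98.  22.8] floor end corners [ 89.3 -21.3] [88.8 22.1]
```

>>> {"op": "arm_command", "data": {"rows": [[[26,-0.0136,-0.0824,0,0],[26,-0.0136,-0.0824,0,0],[26,-0.0136,-0.0824,0,0],[26,-0.0136,-0.0824,0,0],[26,-0.0136,-0.0824,0,0],[26,-0.0136,-0.0824,0,0],[26,-0.0136,-0.0824,0,0],[26,-0.0136,-0.0824,0,0],[26,-0.0136,-0.0824,0,0],[26,-0.0136,-0.0824,0,0]]]}}

```text
t: 7.8
eef_pos: [0.5865, -0.0589, 0.0174]
tool_rot: [0.0, 0.758, 0.653, 0.0]
contact_force: [-0.0, -0.0, 0.1]
gripper_width: 0.304
grasp_force: 0.2
```

```bash
python3 - <<'E'
from tray import *
i=snap("side","s4.png")[190:290,270:420]
cv2.imwrite("pics/c4.png",cv2.resize(i,(750,500),interpolation=cv2.INTER_CUBIC)[:,:,::-1])
o=get_obs();print(o["t"],o["eef_pos"],o["contact_force"],toT(o["eef_pos"]))
E
```

```text
7.85 [ 0.58632455 -0.05989052  0.01734292] [-0.14546051 -0.99891417  0.19599767] [ 6.78495929 -0.59717001]
```

View pics/c4.png

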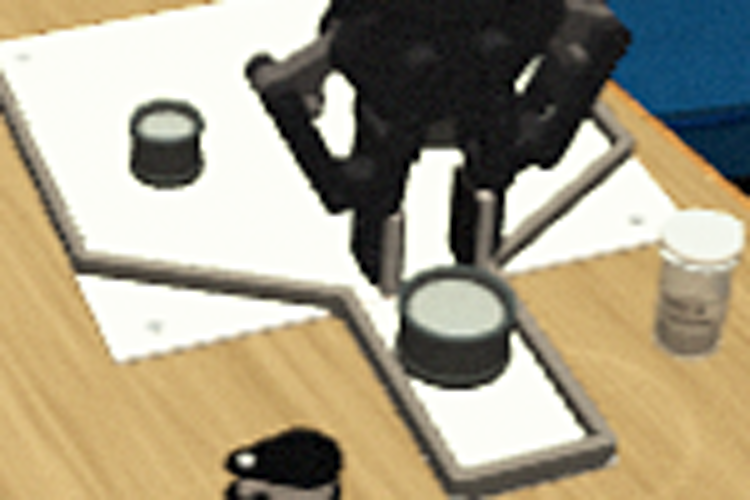

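The large lens is through the gate and still flat, with its top at crop (458,308). I'll push it deeper and then back off.

>>> {"op": "arm_command", "data": {"rows": [[[26,-0.0098,-0.0659,0,0],[26,-0.0098,-0.0659,0,0],[26,-0.0098,-0.0659,0,0],[26,-0.0098,-0.0659,0,0],[26,-0.0098,-0.0659,0,0],[26,-0.0098,-0.0659,0,0],[26,-0.0098,-0.0659,0,0],[26,-0.0098,-0.0659,0,0],[26,0,0,0,0],[26,0.0245,0.1648,0,0]]]}}

```text
t: 9.1
eef_pos: [0.5832, -0.081, 0.0173]
tool_rot: [0.0, 0.758, 0.652, -0.0]
contact_force: [0.1, 0.7, 0.2]
gripper_width: 0.301
grasp_force: 0.0
```

```bash
python3 - <<'E'
from tray import *
o=get_obs();print(o["t"],o["eef_pos"],o["contact_force"],toT(o["eef_pos"]),g,a)
E
```

```text
9.1 [ 0.5831994  -0.08100274  0.01733409] [0.09653176 0.66768783 0.20353608] [28.12722542 -0.59006479] [ 0.58791101 -0.05326667] -1.7180875370549877
```

>>> {"op": "arm_command", "data": {"rows": [[[26,0,0,0.34,0],[26,0,0,0.33,0],[22,-0.104,0.368,0,0.55],[22,-0.104,0.368,0,0.55],[22,-0.104,0.368,0,0.55],[22,-0.104,0.368,0,0.55],[22,-0.104,0.368,0,0.55],[22,-0.104,0.368,0,0.55],[22,-0.104,0.368,0,0.55],[22,-0.104,0.368,0,0.55]]]}}

```text
t: 10.35
eef_pos: [0.533, 0.0978, 0.0576]
tool_rot: [0.0, 0.631, 0.776, 0.0]
contact_force: [-0.3, -0.5, -0.0]
gripper_width: 0.257
grasp_force: 0.0
```

>>> {"op": "arm_command", "data": {"rows": [[[22,0,0,0,0],[22,0,0,-0.134,0],[22,0,0,-0.134,0],[22,0,0,-0.134,0],[22,0,0,-0.134,0],[22,0,0,-0.134,0],[22,0.0134,-0.0653,0,0],[22,0.0134,-0.0653,0,0],[22,0.0134,-0.0653,0,0],[22,0.0134,-0.0653,0,0]]]}}

```text
t: 11.6
eef_pos: [0.5369, 0.0802, 0.0176]
tool_rot: [0.0, 0.632, 0.775, 0.0]
contact_force: [-0.5, 0.8, -0.3]
gripper_width: 0.257
grasp_force: 0.0
```

```bash
python3 - <<'E'
from tray import *
i=snap("side","s5.png")[150:300,220:420]
cv2.imwrite("pics/c5.png",cv2.resize(i,(800,600),interpolation=cv2.INTER_CUBIC)[:,:,::-1])
o=get_obs();print(o["t"],o["eef_pos"],o["contact_force"],o["tool_rot"],toT(o["eef_pos"]),o["gripper_width"])
E
```

```text
11.65 [0.53695941 0.07952962 0.01758319] [-0.18307637  0.51277746 -0.21048367] [ 3.24280839e-04  6.32194217e-01  7.74809888e-01 -6.09392493e-05] [-123.88078714  -69.88898864] 0.2588375911817509
```

View pics/c5.png

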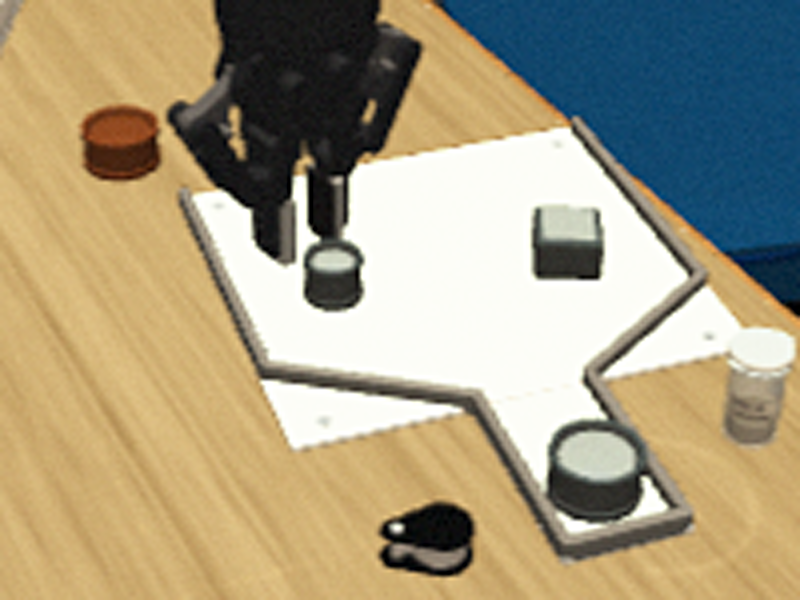

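The large lens stands well inside the slot, with its top at crop (597,455). The fingers are just behind the small lens at (333,258).

>>> {"op": "arm_command", "data": {"rows": [[[22,0.0711,-0.1145,0,0],[22,0.0711,-0.1145,0,0],[22,0.0711,-0.1145,0,0],[22,0.0711,-0.1145,0,0],[22,0.0711,-0.1145,0,0],[22,0.0711,-0.1145,0,0],[22,0.0711,-0.1145,0,0],[22,0.0711,-0.1145,0,0],[22,0.0711,-0.1145,0,0],[22,0.0711,-0.1145,0,0]]]}}

```text
t: 12.9
eef_pos: [0.5796, 0.0115, 0.0174]
tool_rot: [-0.0, 0.632, 0.775, 0.0]
contact_force: [-1.1, 1.1, 0.4]
gripper_width: 0.262
grasp_force: 0.3
```

>>> {"op": "arm_command", "data": {"rows": [[[22,0.0711,-0.1145,0,0],[22,0.0711,-0.1145,0,0],[22,0,0,0,0],[22,0,0,0,0],[22,0,0,0,0],[22,0,0,0,0],[22,0,0,0,0],[22,0,0,0,0],[22,0,0,0,0],[22,0,0,0,0]]]}}

```text
t: 14.15
eef_pos: [0.5878, -0.0018, 0.0174]
tool_rot: [0.0, 0.632, 0.775, 0.0]
contact_force: [0.1, 0.4, -0.5]
gripper_width: 0.257
grasp_force: 0.0
```

```bash
python3 - <<'E'
from tray import *
i=snap("side","s6.png")[150:300,220:420]
cv2.imwrite("pics/c6.png",cv2.resize(i,(800,600),interpolation=cv2.INTER_CUBIC)[:,:,::-1])
o=get_obs();print(o["t"],o["eef_pos"],o["contact_force"],toT(o["eef_pos"]))
E
```

```text
14.2 [ 0.58779652 -0.00181152  0.01741047] [-0.02689009  0.47833714  0.00163307] [-50.88120132  -7.66476773]
```

View pics/c6.png

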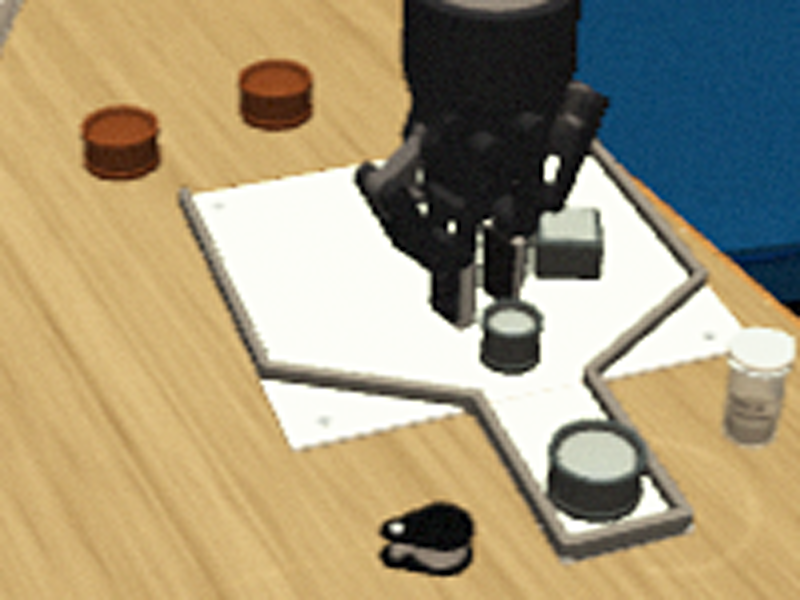

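The small lens is centred before the gate at crop (512,325), and the filter hasn't moved. Now straight along the slot.

>>> {"op": "arm_command", "data": {"rows": [[[22,-0.0137,-0.0923,0,0],[22,-0.0137,-0.0923,0,0],[22,-0.0137,-0.0923,0,0],[22,-0.0137,-0.0923,0,0],[22,-0.0137,-0.0923,0,0],[22,-0.0137,-0.0923,0,0],[22,-0.0137,-0.0923,0,0],[22,-0.0137,-0.0923,0,0],[22,-0.0137,-0.0923,0,0],[22,-0.0137,-0.0923,0,0]]]}}

```text
t: 15.45
eef_pos: [0.5795, -0.0575, 0.0174]
tool_rot: [0.0, 0.632, 0.775, 0.0]
contact_force: [-0.3, 1.2, 0.3]
gripper_width: 0.259
grasp_force: 0.3
```

>>> {"op": "arm_command", "data": {"rows": [[[22,0,0,0,0],[22,0,0,0,0],[22,0.0245,0.1648,0,0],[22,0.0245,0.1648,0,0],[22,0,0,0,0],[22,0,0,0.5,0],[22,0,0,0.6,0],[22,0,0.4,0.7,0],[22,0,0.6,0.7,0],[22,0,0.6,0.5,0]]]}}

```text
t: 16.7
eef_pos: [0.5829, 0.0596, 0.1995]
tool_rot: [0.001, 0.632, 0.775, 0.001]
contact_force: [0.8, 0.2, -0.7]
gripper_width: 0.259
grasp_force: 0.0
```

```bash
python3 - <<'E'
from tray import *
i=snap("side","s7.png")[150:300,220:420]
cv2.imwrite("pics/c7.png",cv2.resize(i,(800,600),interpolation=cv2.INTER_CUBIC)[:,:,::-1])
o=get_obs();print(o["t"],o["eef_pos"],o["contact_force"],toT(o["eef_pos"]))
E
```

```text
16.75 [0.58418535 0.0670743  0.20375147] [0.83111127 5.56484343 2.29467395] [-118.49117806  -21.34646346]
```

View pics/c7.png

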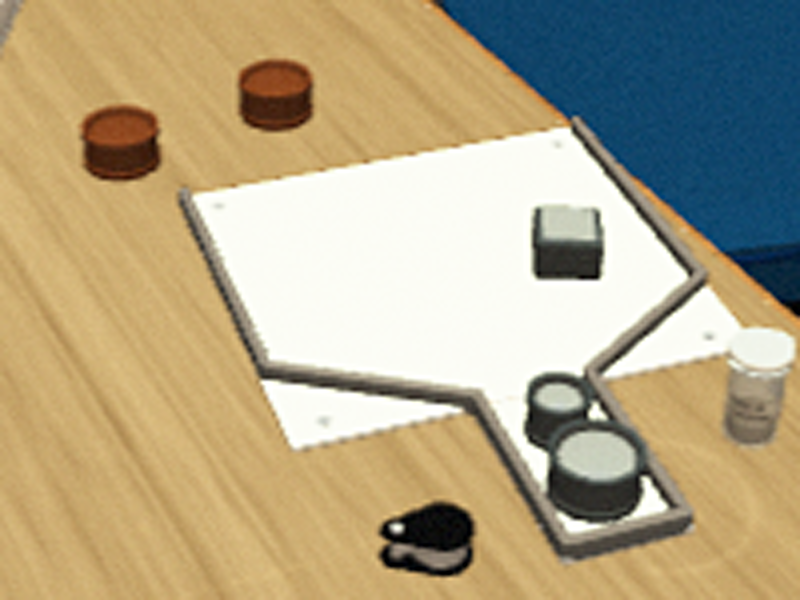

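Both lenses lie flat in the slot: small top at crop (559,397), large at (597,454). The filter, vial and loupe are where they were. I'll check the small lens's margin and let the arm settle.

>>> {"op": "arm_command", "data": {"rows": [[[22,0,0,0,0],[22,0,0,0,0],[22,0,0,0,0],[22,0,0,0,0],[22,0,0,0,0],[22,0,0,0,0],[22,0,0,0,0],[22,0,0,0,0],[22,0,0,0,0],[22,0,0,0,0]]]}}

```text
t: 18.0
eef_pos: [0.5825, 0.0586, 0.1974]
tool_rot: [0.0, 0.632, 0.775, 0.0]
contact_force: [0.2, 0.2, -0.1]
gripper_width: 0.261
grasp_force: 0.0
```

```bash
python3 - <<'E'
from tray import *
S=lambda u,v,z:toT(pix2w("side",220+(u+.5)/4-.5,150+(v+.5)/4-.5,z)).round(1)
print("small",S(559,397,.026),"large",S(597,454,.026),"posts",S(479,400,.012),S(591,376,.012),"end floor R",S(666,502,.004))
o=get_obs();print(o["t"],o["eef_pos"],np.abs(o["joint_vel"]).max())
E
```

```text
small [31.1 -2.8] large [69.9 -2.8] posts [  6.5 -29.5] [ 7.3 24.3] end floor R [84.6 24. ]
18.0 [0.58254151 0.05861981 0.19744085] 0.001024365163525973
```

```bash
python3 -c "
from station import job
print(job.hand_in())"
```

```text
the job is handed in; nothing more can be done
None
```

I pushed both lenses through the gate, the larger one first. Both lie flat inside the slot, the small one's rear edge about 10 mm past the gate; nothing else moved, the hand is clear, and the job was handed in at about 18 s.

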